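# Shut the toy garage and hold its floodlight mast up

### The job

Close the toy garage up for the night: first lower its open roof until it is fully shut, then press the release button on the floodlight mast so that the lamp head pops up. Take hold of the lamp head and pull it straight up past the first stop to the second stop, fully extended, and finish still holding it there - it slides back down if let go. Leave the other toys where they are.

Things in the scene. Friction and masses are not known exactly. Their poses are not given: they have to be found in the camera images.
- garage: Toy garage of grey plastic, an open-topped box 150 x 170 x 95 mm (x, y, z), walls 5 mm, fixed to the table. Origin: centre of its underside. Its front with the white door (which does not move) faces its own -x; the roof hinge runs along its far (+x) top edge. A toy car stands inside.
- roof (a joint): Angle of the garage's hinged roof, rad: 0 = shut, lying flat on the walls; grows as the free (-x) edge swings up and back towards +x. Starts at 0.9 to 1.35. The hinge is stiff: the roof stays where it is left; pushing near its free edge takes about 1 to 2 N. The roof does not latch.
- roof_hinge (a point): On the roof's hinge line (parallel to the garage's y), at mid-width, 75 mm towards the garage's +x from its origin and 95 mm above the table. The roof is a flat panel 162 mm long measured from this line, 180 mm wide, 8 mm thick; the line lies in the plane of its underside. Turns with the roof.
- roof_edge (a point): Middle of the roof's free edge, on its outer (upper) face, 156 mm from the hinge line and 6 mm in from the rim. When shut the roof overhangs the garage's front by 12 mm and its upper face is 104 mm above the table.
- mast: Toy floodlight mast fixed to the table. Origin: on the table, under the axis of the vertical telescoping tube. Foot plate 130 x 80 x 12 mm. The outer tube is 32 mm across and 80 mm high; 58 mm from it towards the mast's own +x stands a post 26 x 30 mm, 100 mm high, with the release button on top. A steel catch reaches from the post over a plate under the lamp head and holds the mast down until the button is pressed; pulling without pressing does not move it.
- release_top (a point): Centre of the top of the release button, a round white plunger 20 mm across standing 10 mm proud of its post, 110 mm above the table. It is pressed straight down.
- release (a joint): How far the button is pressed, m: 0 = up, 0.006 = fully down (about 4.5 N; 1.5 N at the start). The catch lets go beyond 0.004; the lamp head then pops up about 22 mm by a weak spring, and the button comes back up when let go.
- lamp_head (a point): Centre of the lamp head on top of the mast: a white block 36 mm along the mast's x, 26 mm along its y, 34 mm high, to be gripped from above across its 26 mm (the 22 mm wide plate under it is 5 mm thick). Its centre is 106 mm above the table when latched and 211 mm at the second stop. It moves only up and down.
- mast_head (a joint): Extension of the thin upper section (with lamp head) out of the lower section, m: 0 to 0.055. It comes out first; its end, 0.055, is the first stop. A spring draws it back to about 0.02.
- mast_lower (a joint): Extension of the lower section out of the outer tube, m: 0 to 0.050. It follows after the first stop, against a stronger spring (about 6 N pull to start it, 8 N at the end); its end, 0.050, is the second stop, with the lamp head 105 mm above its latched height. It retracts when let go.
- car: Small blue die-cast car, 76 x 38 x 35 mm, inside the garage. Leave alone. Origin: centre of underside.
- tractor: Yellow plastic tractor, 74 x 56 x 67 mm. Leave alone. Origin: centre of underside.
- pump: Wooden petrol pump, 50 x 50 x 80 mm. Leave alone. Origin: centre of underside.
- cone: Orange traffic cone, 42 mm square foot, 55 mm high. Leave alone. Origin: centre of underside.
- bus: Toy bus, 120 x 46 x 51 mm. Leave alone. Origin: centre of underside.
- tree: Toy fir tree, 48 mm across, 100 mm high. Leave alone. Origin: centre of underside.
- wagon: Open wooden wagon, 90 x 54 x 40 mm. Leave alone. Origin: centre of underside.
Not all that is in view belongs to the job. Leave any pink or turquoise look-alike of the garage alone.

How it is judged:
On the way, in this order (a step that is already met when the one before it is completed fails the run):
1. the garage roof is shut while the mast is still latched down (value of joint roof below 0.05 rad and value of joint mast_head below 0.006 m), for 0.2 s.
2. the release button has let the lamp head pop up (value of joint mast_head above 0.012 m and value of joint roof below 0.06 rad), for 0.1 s.
At the end, for the whole second after the job is handed in: The roof is shut (within 0.06 rad), both mast sections are fully out (upper beyond 50 of 55 mm, lower beyond 44 of 50 mm) and still, and the gripper is still holding the mast (value of joint roof below 0.06 rad and value of joint mast_head above 0.05 m and value of joint mast_lower between 0.044 and 0.056 m and contact force between the fingers and mast above 2 N and velocity of joint mast_lower between -0.02 and 0.02 m/s); the arm keeps its last pose, push and grip.
It fails at once if another toy (car, tractor, pump, cone, bus, tree or wagon) is shifted by more than 30 mm (distance of any of car, tractor, pump, cone, bus, tree, wagon from where it was at the start of the episode above 0.03 m).
It also fails if it takes over 58 s, if anything falls off the work surface, if the arm or the gripper's body presses on something with over 40 N, if the wrist force passes 120 N, or if a joint passes its speed limit or range.

### The arm

A 6-joint arm with a two-finger parallel gripper is mounted at the origin on the work surface. World frame = base frame: x ahead of the robot, y to its left, z up, the work surface at z = 0. Lengths are in m, angles in rad, forces in N, time in s.
With the tool pointing down it reaches from about 0.4 to 0.925 m from the base axis. Payload 3.4 kg.
Tool frame: the origin (TCP) lies midway between the tips of the shut fingers; the grasp point (between the pads) lies 19 mm behind it; z points along the fingers, x is the direction in which the jaws open and shut, and the axes are right-handed (so a half turn about z gives the same grasp; the last joint's range is limited). The gripper opens to 85 mm and grips with 20 to 120 N. Pads are 22 mm wide; open, the fingers measure 114 mm over their backs; the gripper's body (76 mm by 85 mm) begins 54 mm behind the grasp point. The pads swing forward as they close: fully open they stand 13 mm farther back than shut.
Start: joints at [-1.27, 0.307, 1.506, -0, 1.328, -0.073], TCP at [0.21, -0.535, 0.231] pointing down, gripper open.
Joint ranges: [-3.12, 3.12], [-1.05, 2.28], [0.14, 2.33], [-1.42, 4.57], [0.1, 2.73], [-2.68, 2.68]. Speed limits (rad/s): [2.57, 2.57, 3.14, 3.14, 3.14, 3.14].

### API

Orientations are given as a unit quaternion [x, y, z, w].
In Python, from plant import observe, snapshot, arm gives the robot as it stands.
- The arm moves only by the tool step_arm, never from a script. Its argument "motion" is a list of rows, each a list of 7 numbers: the turn, a rotation vector about the world's x, y, z as a fraction of full scale, then the shift along the world's x, y, z as a fraction of full scale, then the gripper's target within -1 to 1 (fully open at 1, half-way at 0, shut at -1). A call has 1 to 20 rows; each row shifts and turns the commanded pose from where the row before left it; what a row does not reach is not made up. Full scale, the value 1, is 4 cm for a shift and 4 degrees for a turn. A row lasts 1/12 s, in which the tool goes at most 41.7 mm and 7.16 degrees, less where a joint would pass 70% of its speed; a pose out of reach is approached as far as the arm can. A call with a number of a shift or a turn outside -1 to 1 is refused whole. A call with a gripper value outside its range is refused whole. The fingers move at their own pace and stop on an object; "squeeze" is the grip in N (left out, the last holds). Time passes only in rows, so rows that do not move let the fingers close. It gives the time, the measured TCP pose, the force and the opening at its end, in the units of the state.
- observe(): the state, without advancing time (a new reading comes with each control period).
- snapshot(name): name is "scene" or "side" or "wrist"; returns a dict with "img" (420x560x3 uint8, blue, green, red), "camera_matrix" (3x3 intrinsics, pixels), "rvec" (rotation vector, rad) and "tvec" (3), from world to camera coordinates, as OpenCV has them; the wrist camera has in their place "T_tool_cam" (4x4, takes a point from camera to tool coordinates, whose origin is the TCP and whose axes are the tool frame's). Camera axes: x right, y down, z forward; pixel columns grow to the right and rows downward; lengths in m; the calibration is good to about 2 mm. A picture is of the moment at which its call begins: read the wrist's pose just before it. There is no depth.
- arm.finish_job(): hands the job in, once; it reports no verdict.
The state is a dict: "time": time; "qpos": joint angles; "qd": joint speeds; "effort": joint torques, N m; "ee_pos": TCP position; "ee_rot": TCP orientation; "force": force on the tool from outside, world axes, zero at the start; "ft_torque": the same for the moment, N m; "finger_gap": finger opening in m.
Only numpy, scipy, OpenCV 4.12 (cv2) and the standard library are available. Lean on these libraries where they do the work, as an engineer would, in place of code of your own. Each camera call takes 0.05 s, during which the arm holds its last target. There are 200 camera calls.

## Working session

There is one attempt and no reset: what is moved stays moved. The work goes in short steps, Python scripts to look and compute and a tool call to move; the robot and the scene stay as the last step left them, time stands still between calls to the robot, and variables do not carry over. Pictures are saved under pics/ and viewed, about 8 in all and at most 12, crops included, and the job is handed in when it is done.

Besides the shell and the picture viewer there is one more tool, called after "Request:" as name(argument=value, ...), one argument or row to a line, values as JSON. step_arm: Moves the arm, as the interface text tells. Its arguments: {"type":"object","properties":{"motion":{"type":"array","items":{"type":"array","items":{"type":"number"}}},"squeeze":{"type":"number"}},"required":["motion"]}

```bash
mkdir -p pics; cat > h.py <<'E'
import numpy as np, cv2, pickle
from plant import observe, snapshot, arm
def snap(n,f):
    s=snapshot(n); cv2.imwrite(f'pics/{f}.png',s['img']); pickle.dump(s,open(f'pics/{f}.pkl','wb')); return s
def ray(s,u,v):
    R=cv2.Rodrigues(np.array(s['rvec'],float))[0]; t=np.array(s['tvec'],float).ravel()
    K=np.array(s['camera_matrix']); d=R.T@np.linalg.solve(K,[u,v,1.]); return -R.T@t, d/np.linalg.norm(d)
def plane(s,u,v,z):
    c,d=ray(s,u,v); return c+d*(z-c[2])/d[2]
def proj(s,P):
    return cv2.projectPoints(np.array(P,float).reshape(-1,3),np.array(s['rvec'],float),np.array(s['tvec'],float),np.array(s['camera_matrix'],float),None)[0].reshape(-1,2)
def load(f): return pickle.load(open(f'pics/{f}.pkl','rb'))
E
python3 - <<'E'
from h import *
a=snap('scene','s0');b=snap('side','d0')
for s in(a,b): print(ray(s,280,210))
print(observe())
E
```

```text
(array([ 0.8012546 , -0.35920756,  0.95284573]), array([-0.266644  ,  0.44434359, -0.8552542 ]))
(array([0.2096993 , 0.57420563, 0.70509936]), array([ 0.38331851, -0.60447064, -0.69834244]))
{'time': 0.1, 'qpos': array([-1.27049094e+00,  3.07477630e-01,  1.50754823e+00, -1.19410158e-05,
        1.32840969e+00, -7.35087593e-02]), 'qd': array([ 0.00132506, -0.00355696, -0.00326066, -0.00138523, -0.00119883,
        0.00034507]), 'effort': array([-5.02172534e-04, -4.58531249e+01, -2.52608281e+01, -2.21612663e-04,
        5.65374517e-03, -1.46989390e-05]), 'ee_pos': array([ 0.20975254, -0.53469654,  0.23048287]), 'ee_rot': array([ 8.26187129e-01, -5.63395046e-01, -7.24710817e-04, -5.69113345e-04]), 'force': array([-0.25118511, -0.02036019, -0.31896768]), 'ft_torque': array([-0.04573177,  0.03533022,  0.03496423]), 'finger_gap': 0.08568862635380728}
```

View pics/s0.png

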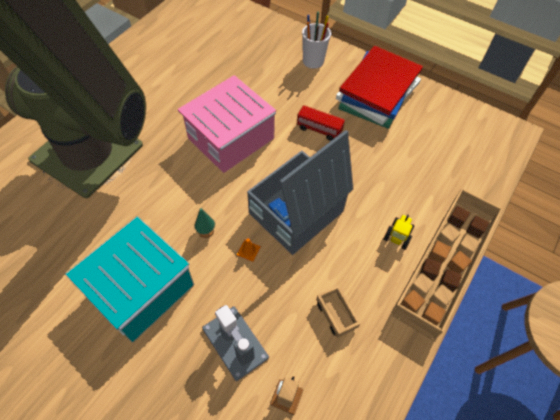

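View pics/d0.png

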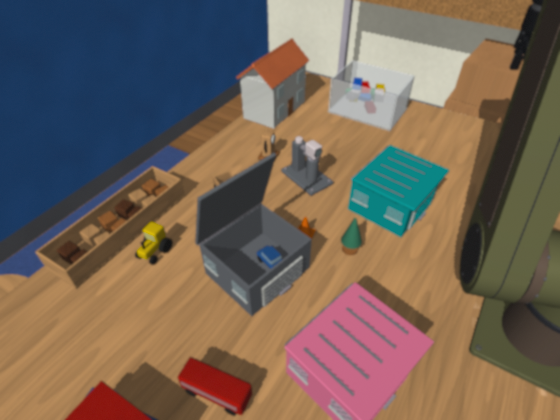

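The first two views show a grey garage with its roof open at scene (300,200) and side (255,245). The mast is at scene (235,340) and side (308,165). The pink garage at scene (230,120) and the turquoise one at (130,275) are look-alikes, so I'm leaving them. Next, a close crop of the garage and mast in both views.

```bash
python3 - <<'E'
from h import *
a=load('s0')['img'];b=load('d0')['img']
def c(i,x,y,w,h): return cv2.resize(i[y:y+h,x:x+w],(400,300),interpolation=cv2.INTER_CUBIC)
cv2.imwrite('pics/c0.png',np.vstack([np.hstack([c(a,230,125,160,120+10),c(b,180,150,160,165)]),np.hstack([c(a,190,295,100,90),c(b,265,120,80,80)])]))
E
```

```text
(no output)
```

View pics/c0.png

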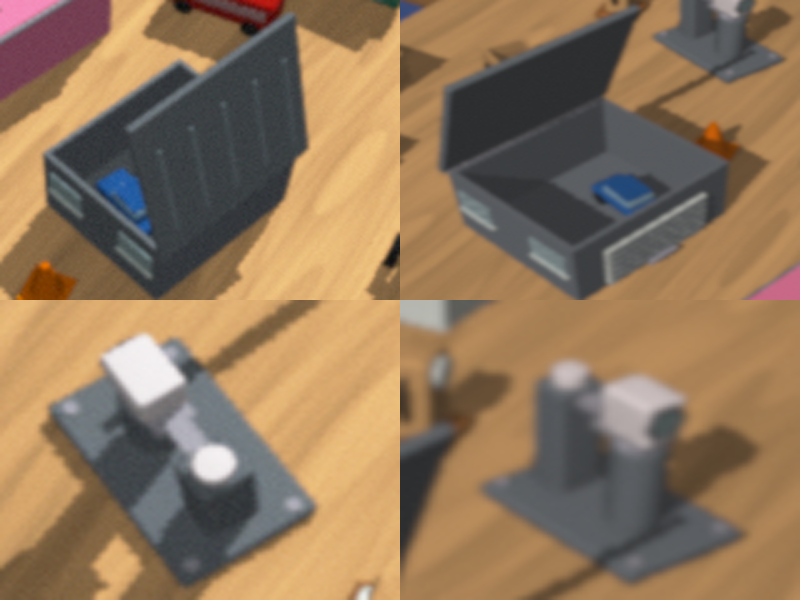

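The crop shows:
- **Garage:** the door faces the pink look-alike and the camera at side (283,280). The roof is hinged on the opposite side and its free edge is up.
- **Mast:** the lamp head is at scene (226,316) and the button at scene (243,344).

Now I'll turn these pixels into positions.

```bash
python3 - <<'E'
from h import *
a=load('s0');b=load('d0'); np.set_printoptions(precision=4,suppress=True)
def tri(p,q):
    c1,d1=ray(a,*p);c2,d2=ray(b,*q); A=np.array([d1,-d2]).T
    t=np.linalg.lstsq(A,c2-c1,rcond=None)[0]; x,y=c1+t[0]*d1,c2+t[1]*d2
    return (x+y)/2,np.linalg.norm(x-y)
print('scene doorcorners',plane(a,247.6,192.2,.095),plane(a,302,152.7,.095),'bottom',plane(a,292,252.8,0))
C=[plane(b,*p,.095) for p in[(201.2,244.6),(251.2,284.8),(311.2,240.8),(262,202.3)]]
print('side',*C,[np.linalg.norm(C[i]-C[i-3]) for i in range(4)])
print('roof?',tri((282,180.5),(198,198.4)),tri((347.2,131.5),(274.8,155.5)))
print('roof?',tri((282,180.5),(274.8,155.5)),tri((347.2,131.5),(198,198.4)))
print('btn',plane(a,243.3,343.9,.11),plane(b,299.2,138.7,.11),tri((243.3,343.9),(299.2,138.7)))
print('lamp',plane(a,225.7,316,.123),plane(b,313.8,144.8,.123),tri((225.7,316),(313.8,144.8)))
for n,p,q in[('tree',(205,212),(352,230)),('cone',(249,243),(306,220))]: print(n,tri(p,q))
print('wagon',plane(a,338,312,.03),'tractor',plane(a,400,230,.04),'bus',plane(a,320,122,.04),'teal',plane(a,187,267,.1),'pump',plane(a,287,390,.06))
E
```

```text
scene doorcorners [0.4499 0.0847 0.095 ] [0.4907 0.245  0.095 ] bottom [0.5887 0.0567 0.    ]
side [0.6266 0.2136 0.095 ] [0.4853 0.2405 0.095 ] [0.4434 0.0887 0.095 ] [0.5918 0.0463 0.095 ] [np.float64(0.14375804117832405), np.float64(0.1574577509632583), np.float64(0.15433640483845623), np.float64(0.1708618069873339)]
roof? (array([0.5795, 0.1463, 0.1931]), np.float64(0.1411194664820759)) (array([0.56  , 0.1465, 0.3097]), np.float64(0.1190975251807475))
roof? (array([0.5486, 0.0601, 0.2492]), np.float64(0.003863698914031878)) (array([0.592 , 0.2296, 0.2505]), np.float64(0.0012551289003297768))
btn [ 0.6383 -0.193   0.11  ] [ 0.635  -0.1931  0.11  ] (array([ 0.6369, -0.1935,  0.109 ]), np.float64(0.002868154409354144))
lamp [ 0.5847 -0.1723  0.123 ] [ 0.5811 -0.1723  0.123 ] (array([ 0.5831, -0.1728,  0.1219]), np.float64(0.0030372896265924787))
tree (array([0.3929, 0.0002, 0.0742]), np.float64(0.0032453564462336377))
cone (array([0.5058, 0.0023, 0.0461]), np.float64(0.00692316804146415))
wagon [ 0.7453 -0.0166  0.03  ] tractor [0.7671 0.2221 0.04  ] bus [0.4562 0.3949 0.04  ] teal [ 0.4555 -0.1299  0.1   ] pump [ 0.7427 -0.2066  0.06  ]
```

Measurements against the sizes given:

| Item | Measured position | Check |
|---|---|---|
| Roof hinge | (0.610, 0.129) | Garage yaw is about -14.5° |
| Roof free edge | z 0.25, roof angle about 1.30 rad | Roof length 161 mm |
| Lamp head | (0.583, -0.172) | – |
| Button | (0.637, -0.193) | 57.6 mm from the lamp, 58 mm expected |

I'll rise, cross over and turn the jaws along the garage's y.

Request:
step_arm(
  motion=[
    [0,0,0,0,0,0.7,-1],
    [0,0,0,0,0,0.7,-1],
    [0,0,0,0,0,0.7,-1],
    [0,0,0,0,0,0.7,-1],
    [0,0,-1,0.5,0.75,0,-1],
    [0,0,-1,0.5,0.75,0,-1],
    [0,0,-1,0.5,0.75,0,-1],
    [0,0,-1,0.5,0.75,0,-1],
    [0,0,-1,0.5,0.75,0,-1],
    [0,0,-1,0.5,0.75,0,-1],
    [0,0,-1,0.5,0.75,0,-1],
    [0,0,-1,0.5,0.75,0,-1],
    [0,0,-1,0.5,0.75,0,-1],
    [0,0,0,0.5,0.75,0,-1],
    [0,0,0,0.5,0.75,0,-1],
    [0,0,0,0.5,0.75,0,-1],
    [0,0,0,0.5,0.75,0,-1],
    [0,0,0,0.5,0.75,0,-1],
    [0,0,0,0.5,0.75,0,-1],
    [0,0,0,0,0,0,-1],
  ],
  squeeze=40,
)

```text
time: 1.77
ee_pos: [0.5128, -0.08, 0.3426]
ee_rot: [-0.614, 0.789, 0.001, 0.002]
force: [0.2, -0.9, -0.3]
finger_gap: -0.0001
```

Request:
step_arm(
  motion=[
    [0,0,0,0.53,0.84,0,-1],
    [0,0,0,0.53,0.84,0,-1],
    [0,0,0,0.53,0.84,0,-1],
    [0,0,0,0.53,0.84,0,-1],
    [0,0,0,0.53,0.84,0,-1],
    [0,0,0,0.53,0.84,0,-1],
    [0,0,0,0,0,0,-1],
    [0,0,0,0,0,-0.6,-1],
    [0,0,0,0,0,-0.6,-1],
    [0,0,0,0,0,-0.6,-1],
    [0,0,0,0,0,-0.6,-1],
    [0,0,0,0,0,0,-1],
    [0,0,0,0,0,0,-1],
  ],
)

```text
time: 2.85
ee_pos: [0.6358, 0.1156, 0.2456]
ee_rot: [-0.612, 0.791, 0.001, -0.002]
force: [0.6, -0.1, 0.0]
finger_gap: 0.0001
```

```bash
python3 - <<'E'
from h import *
a=snap('scene','s1')['img'];b=snap('side','d1')['img']
cv2.imwrite('pics/c1.png',np.hstack([cv2.resize(i,(400,400),interpolation=cv2.INTER_CUBIC) for i in(a[80:280,210:410],b[100:300,160:360])]))
import math
x=np.array([.968,-.25]);y=np.array([.25,.968]);H=np.array([.6105,.129])
t0=None
p=observe()['ee_pos'][:2]-H
print('garage frame',p@x,p@y)
for t in(1.30,1.0,.7,.4,.2,0,-.03):
    P=np.array([-.14*math.cos(t)+.009*math.sin(t)+.011,.095+.14*math.sin(t)+.009*math.cos(t)])
    print(t,H+x*P[0],P[1])
E
```

```text
garage frame 0.02985273458344333 -0.005735797645740498
1.3 [0.59329108 0.13344445] 0.2323056354160283
1.0 [0.55525713 0.14326727] 0.21766865862591878
0.7 [0.52310901 0.15156999] 0.19207405589883714
0.4 [0.49971843 0.15761094] 0.15780811686923704
0.2 [0.49006018 0.16010532] 0.13163430551187974
0 [0.485628 0.16125 ] 0.104
-0.03 [0.48542766 0.16130174] 0.0997965802753915
```

View pics/c1.png

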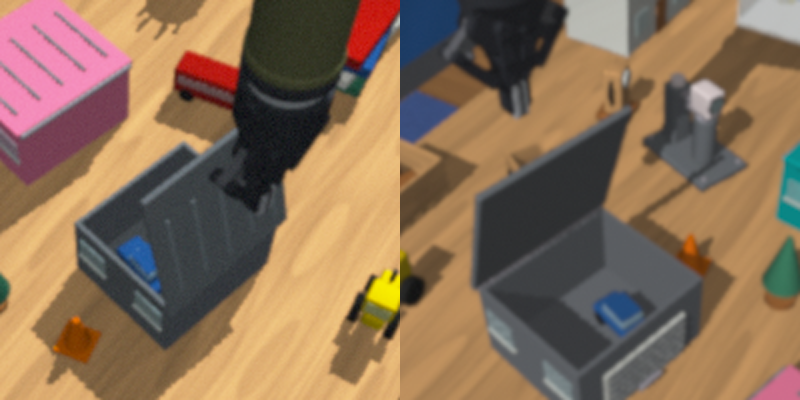

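The crop shows the fingers behind and above the roof's outer face, at side crop (517,110), and the roof untouched. I'll push along the arc, then check the force.

Request:
step_arm(
  motion=[
    [0,0,0,-0.35,0.15,-0.11,-1],
    [0,0,0,-0.35,0.15,-0.11,-1],
    [0,0,0,-0.35,0.15,-0.11,-1],
    [0,0,0,-0.32,0.08,-0.12,-1],
    [0,0,0,-0.32,0.08,-0.12,-1],
    [0,0,0,-0.32,0.08,-0.12,-1],
    [0,0,0,-0.27,0.07,-0.21,-1],
    [0,0,0,-0.27,0.07,-0.21,-1],
    [0,0,0,-0.27,0.07,-0.21,-1],
    [0,0,0,0,0,0,-1],
  ],
)

```text
time: 3.78
ee_pos: [0.5228, 0.1526, 0.1954]
ee_rot: [-0.612, 0.791, 0.0, 0.0]
force: [0.1, 0.1, 0.1]
finger_gap: 0.0002
```

Request:
step_arm(
  motion=[
    [0,0,0,-0.195,0.05,-0.29,-1],
    [0,0,0,-0.195,0.05,-0.29,-1],
    [0,0,0,-0.195,0.05,-0.29,-1],
    [0,0,0,-0.12,0.03,-0.33,-1],
    [0,0,0,-0.12,0.03,-0.33,-1],
    [0,0,0,-0.05,0,-0.3,-1],
    [0,0,0,0,0,-0.3,-1],
    [0,0,0,0,0,-0.2,-1],
    [0,0,0,0,0,-0.05,-1],
    [0,0,0,0,0,0,-1],
  ],
)

```text
time: 4.62
ee_pos: [0.4911, 0.161, 0.1032]
ee_rot: [-0.612, 0.791, -0.001, 0.002]
force: [-6.6, -0.7, 20.7]
finger_gap: 0.0
```

Request:
step_arm(
  motion=[
    [0,0,0,0,0,0,-1],
    [0,0,0,0,0,0,-1],
    [0,0,0,0,0,0.9,-1],
    [0,0,0,0,0,0.9,-1],
    [0,0,-0.8,0,0,0.9,-1],
    [0,0,-0.8,0,0,0.9,-1],
    [0,0,0,0.36,-0.88,0,-1],
    [0,0,0,0.36,-0.88,0,-1],
    [0,0,0,0.36,-0.88,0,-1],
    [0,0,0,0.36,-0.88,0,-1],
    [0,0,0,0.36,-0.88,0,-1],
    [0,0,0,0.36,-0.88,0,-1],
    [0,0,0,0.36,-0.88,0,-1],
    [0,0,0,0.36,-0.88,0,-1],
    [0,0,0,0.36,-0.88,0,-1],
    [0,0,0,0.36,-0.88,0,-1],
    [0,0,0,0,0,0,-1],
    [0,0,0,0,0,0,-1],
  ],
)

```text
time: 6.12
ee_pos: [0.6348, -0.1944, 0.2441]
ee_rot: [-0.565, 0.825, -0.001, 0.001]
force: [-0.7, -0.1, -0.4]
finger_gap: 0.0003
```

```bash
python3 - <<'E'
from h import *
o=observe();print(o['ee_pos'],o['force'])
a=snap('wrist','w2')['img'];b=snap('side','d2')['img']
cv2.imwrite('pics/c2.png',np.hstack([cv2.resize(a,(400,300)),cv2.resize(b[100:310,120:400],(400,300))]))
s=load('w2');print(s['camera_matrix'],s['T_tool_cam'])
E
```

```text
[ 0.63481204 -0.19441358  0.24407868] [-0.72483248 -0.12032095 -0.39717579]
[[375.78496476   0.         289.77829095]
 [  0.         375.78496476 208.42397477]
 [  0.           0.           1.        ]] [[ 9.99999534e-01  9.60684764e-04  9.23048134e-05  4.09651709e-05]
 [-9.38223768e-04  9.45268425e-01  3.26292392e-01 -8.49989457e-02]
 [ 2.26211304e-04 -3.26292327e-01  9.45268886e-01 -1.42121295e-01]
 [ 0.00000000e+00  0.00000000e+00  0.00000000e+00  1.00000000e+00]]
```

View pics/c2.png

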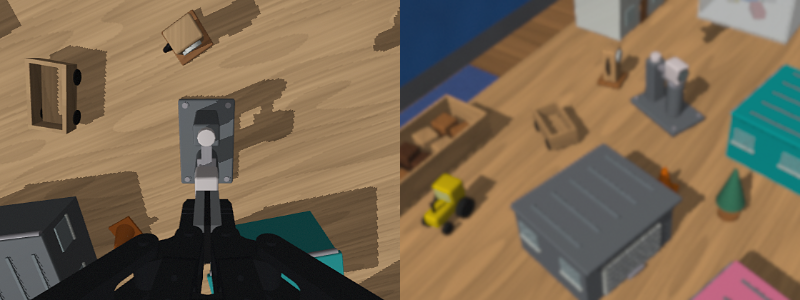

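The roof lies flat and shut in the side view. The wrist view shows the button at (206,138) in the crop. I'll measure the button and lamp from there.

```bash
python3 - <<'E'
from h import *
from scipy.spatial.transform import Rotation as Ro
s=load('w2');a=s['img'];o=observe();R=Ro.from_quat(o['ee_rot']).as_matrix()
g=cv2.cvtColor(a,cv2.COLOR_BGR2HSV)
m=((g[...,1]<40)&(g[...,2]>150)).astype(np.uint8);m[:, :240]=0;m[:,330:]=0;m[300:]=0;m[:150]=0
n,l,st,ce=cv2.connectedComponentsWithStats(m)
K=s['camera_matrix'];T=s['T_tool_cam']
for i in range(1,n):
    if st[i,4]<40: continue
    for z in(.11,.123):
        d=R@T[:3,:3]@np.linalg.solve(K,[*ce[i],1]);c=o['ee_pos']+R@T[:3,3];P=c+d*(z-c[2])/d[2]
        print(st[i],ce[i],z,P)
print(R[:,0])
E
```

```text
[276 182  25  23 447] [288.12975391 192.99552573] 0.11 [ 0.63617595 -0.19107267  0.11      ]
[276 182  25  23 447] [288.12975391 192.99552573] 0.123 [ 0.63978328 -0.19252913  0.123     ]
[273 249  31  23 553] [287.89692586 257.72513562] 0.11 [ 0.58495832 -0.17116156  0.11      ]
[273 249  31  23 553] [287.89692586 257.72513562] 0.123 [ 0.5909769 -0.1735554  0.123    ]
[-3.58663260e-01 -9.33466860e-01 -5.36550393e-04]
```

Request:
step_arm(
  motion=[
    [0,0,0,0.03,0.05,-0.6,-1],
    [0,0,0,0,0,-0.6,-1],
    [0,0,0,0,0,-0.6,-1],
    [0,0,0,0,0,-0.6,-1],
    [0,0,0,0,0,-0.6,-1],
    [0,0,0,0,0,-0.2,-1],
    [0,0,0,0,0,0,-1],
    [0,0,0,0,0,-0.05,-1],
    [0,0,0,0,0,-0.05,-1],
    [0,0,0,0,0,-0.05,-1],
    [0,0,0,0,0,-0.05,-1],
    [0,0,0,0,0,0,-1],
    [0,0,0,0,0,0,-1],
  ],
)

```text
time: 7.3
ee_pos: [0.6357, -0.1896, 0.1086]
ee_rot: [-0.566, 0.824, -0.001, 0.001]
force: [1.8, 0.7, 3.8]
finger_gap: -0.0
```

Request:
step_arm(
  motion=[
    [0,0,0,0,0,-0.05,-1],
    [0,0,0,0,0,-0.05,-1],
    [0,0,0,0,0,-0.05,-1],
    [0,0,0,0,0,-0.05,-1],
    [0,0,0,0,0,0,-1],
    [0,0,0,0,0,0,-1],
  ],
)

```text
time: 7.8
ee_pos: [0.6359, -0.1897, 0.1038]
ee_rot: [-0.567, 0.824, -0.002, 0.002]
force: [-3.6, 2.6, 23.3]
finger_gap: -0.0002
```

```bash
python3 - <<'E'
from h import *
o=observe();print(o['ee_pos'],o['force'])
a=snap('scene','s3')['img'];b=snap('side','d3')['img']
cv2.imwrite('pics/c3.png',np.hstack([cv2.resize(a[265:385,170:330],(400,300)),cv2.resize(b[110:200,250:370],(400,300))]))
E
```

```text
[ 0.63593348 -0.18968515  0.10384653] [-3.61644415  2.57931089 23.2611584 ]
```

View pics/c3.png

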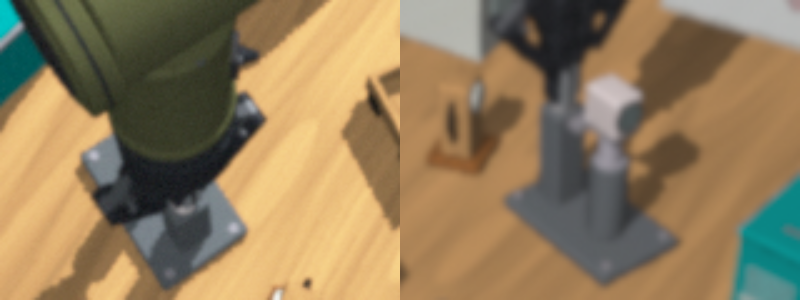

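The lamp head has popped up and the thin section shows at side crop (605,155). I'll lift off, open and centre over the lamp.

Request:
step_arm(
  motion=[
    [0,0,0,0,0,0.9,-1],
    [0,0,0,0,0,0.9,1],
    [0,0,0,0,0,0.9,1],
    [0,0,0,-0.44,0.15,0.5,1],
    [0,0,0,-0.44,0.15,0,1],
    [0,0,0,-0.44,0.15,0,1],
    [0,0,0,0,0,0,1],
    [0,0,0,0,0,0,1],
    [0,0,0,0,0,0,1],
    [0,0,0,0,0,0,1],
    [0,0,0,0,0,0,1],
    [0,0,0,0,0,0,1],
  ],
)

```text
time: 8.9
ee_pos: [0.5823, -0.1716, 0.2267]
ee_rot: [-0.567, 0.824, 0.0, -0.0]
force: [0.2, -0.1, 0.0]
finger_gap: 0.0856
```

```bash
python3 - <<'E'
from h import *
from scipy.spatial.transform import Rotation as Ro
o=observe();print(o['ee_pos'],o['force'],o['finger_gap'])
s=snap('wrist','w4');snap('side','d4');a=s['img'];R=Ro.from_quat(o['ee_rot']).as_matrix()
K=s['camera_matrix'];T=s['T_tool_cam'];Tw=np.eye(4);Tw[:3,:3]=R;Tw[:3,3]=o['ee_pos'];W=np.linalg.inv(Tw@T)
v=a.copy()
for p in([.583,-.172,.145],[.637,-.192,.11]):
    q=K@(W[:3,:3]@p+W[:3,3]);q=q[:2]/q[2];print(q);cv2.circle(v,tuple(int(k) for k in q),3,(0,0,255),-1)
cv2.imwrite('pics/c4.png',v)
E
```

```text
[ 0.58230334 -0.17156745  0.22672616] [ 0.20804503 -0.12575964  0.00797011] 0.08557257927464938
[289.9029995  218.65292305]
[289.00040327 120.38082659]
```

View pics/c4.png

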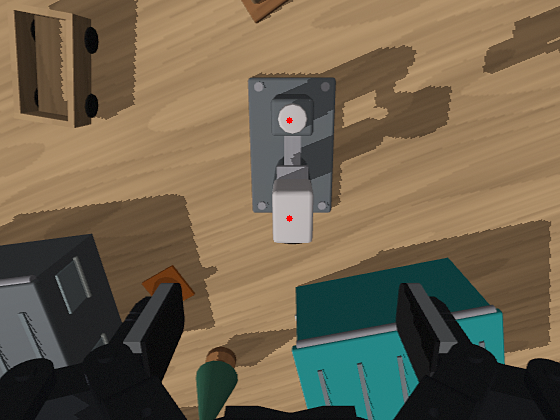

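The wrist view shows the lamp top centred at (293,217), within about 1.5 mm of the estimate, and square to the jaws. I'll descend and grip.

Request:
step_arm(
  motion=[
    [0,0,0,0,0,-0.6,1],
    [0,0,0,0,0,-0.6,1],
    [0,0,0,0,0,-0.6,1],
    [0,0,0,0,0,-0.6,1],
    [0,0,0,0,0,-0.4,1],
    [0,0,0,0,0,0,1],
    [0,0,0,0,0,0,-1],
    [0,0,0,0,0,0,-1],
    [0,0,0,0,0,0,-1],
    [0,0,0,0,0,0,-1],
    [0,0,0,0,0,0,-1],
    [0,0,0,0,0,0,-1],
    [0,0,0,0,0,0,-1],
    [0,0,0,0,0,0,-1],
    [0,0,0,0,0,0,-1],
    [0,0,0,0,0,0,-1],
  ],
  squeeze=60,
)

```text
time: 10.33
ee_pos: [0.5822, -0.1724, 0.1157]
ee_rot: [-0.567, 0.824, -0.001, -0.0]
force: [-1.0, -6.5, 1.1]
finger_gap: 0.0253
```

Request:
step_arm(
  motion=[
    [0,0,0,-0.01,-0.03,0.1,-1],
    [0,0,0,0,0,0.2,-1],
    [0,0,0,0,0,0.2,-1],
    [0,0,0,0,0,0.2,-1],
    [0,0,0,0,0,0.2,-1],
    [0,0,0,0,0,0.2,-1],
    [0,0,0,0,0,0.2,-1],
    [0,0,0,0,0,0.2,-1],
    [0,0,0,0,0,0.2,-1],
    [0,0,0,0,0,0,-1],
    [0,0,0,0,0,0,-1],
  ],
)

```text
time: 11.25
ee_pos: [0.5817, -0.1724, 0.1835]
ee_rot: [-0.567, 0.824, -0.0, 0.0]
force: [4.1, -2.6, -7.3]
finger_gap: 0.0249
```

Request:
step_arm(
  motion=[
    [0,0,0,0,0,0.1,-1],
    [0,0,0,0,0,0.1,-1],
    [0,0,0,0,0,0.1,-1],
    [0,0,0,0,0,0.1,-1],
    [0,0,0,0,0,0,-1],
    [0,0,0,0,0,0,-1],
  ],
)

```text
time: 11.75
ee_pos: [0.5817, -0.1724, 0.1985]
ee_rot: [-0.567, 0.824, 0.0, 0.0]
force: [4.7, -3.5, -7.3]
finger_gap: 0.0249
```

Request:
step_arm(
  motion=[
    [0,0,0,0,0,0.05,-1],
    [0,0,0,0,0,0.05,-1],
    [0,0,0,0,0,0,-1],
    [0,0,0,0,0,0,-1],
  ],
)

```text
time: 12.08
ee_pos: [0.5809, -0.1723, 0.1993]
ee_rot: [-0.567, 0.824, 0.001, -0.001]
force: [7.8, -4.6, -21.5]
finger_gap: 0.0252
```

The force rose to 21 N after 83.6 mm of lift, which matches the second stop (22 + 83.6 ≈ 105 mm). One last visual check.

```bash
python3 - <<'E'
from h import *
b=snap('side','d5');o=observe();print(o['ee_pos'],o['force'],o['finger_gap'])
print('expected lamp centre px at .211',proj(b,[.5815,-.172,.211])-[120,60])
cv2.imwrite('pics/c5.png',cv2.resize(b['img'][60:310,120:400],None,fx=2,fy=2,interpolation=cv2.INTER_CUBIC))
E
```

```text
[ 0.58089675 -0.17231671  0.1992354 ] [  8.37444374  -4.49837833 -21.51748726] 0.02490948471184042
expected lamp centre px at .211 [[195.58285804  53.75209813]]
```

View pics/c5.png

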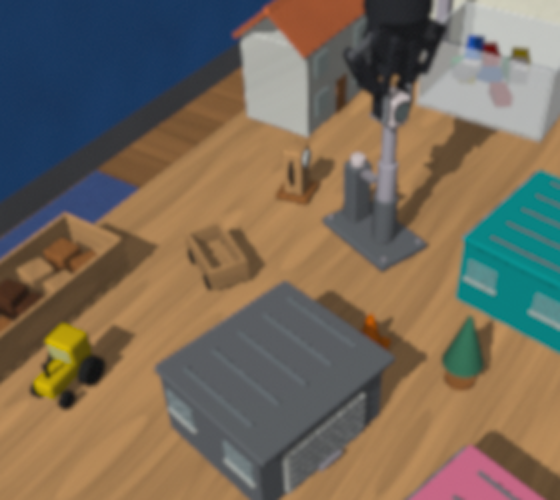

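The lamp head is at (398,107) in the crop, where a height of 0.211 m projects to (391,107). Both sections are out, the roof is flat and the toys are in place, so I'm handing in.

```bash
python3 -c "
from h import *
print(arm.finish_job());o=observe();print(o['ee_pos'],o['force'],o['finger_gap'])"
```

```text
the job is handed in; nothing more can be done
None
the job is handed in; nothing more can be done
```

The job is handed in, at about 12 s of the 58 s allowed; no verdict was reported. I pushed the roof down along its arc until it was shut, pressed the release button and saw the lamp head pop up. I then gripped the head across its 26 mm and pulled it up to the second stop, and it was still held there at hand-in.

- **Second stop:** the lamp lifted 83.6 mm from its popped height, about 105 mm in all. The downward pull rose from 7 N to 21.5 N at the end, and the grip stayed at 25 mm.
- **Final picture:** the roof was flat and the lamp was within a few pixels of where a height of 211 mm should appear. The toys in view had not moved. The bus was out of frame and the car was under the shut roof, but the arm touched neither.
- **Disagreements:** the camera estimates of the lamp and button differed by about 2–4 mm, within what the grasp and press could take. A sideways pull of about 9 N remained at the stop, probably because the hold is slightly off-centre.

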